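# Seat an adapter under the toe of the marking nest

### The job

Load the loose black adapter into the marking nest: lay it flat on the nest's deck with its plain end toward the pocket and slide that end in under the blue retaining toe, past the drag of the spring ball, until you feel it meet the sprung end stop. Press it home with about 10 N on the stop itself for a moment (never more than 15 N, or the stop's setting suffers), then let go so that it stays lying against the stop. Leave the single coupling behind the nest, the tally counter and the bottle where they are.

Things in the scene. Friction and masses are not known exactly. Their poses are not given: they have to be found in the camera images.
- adapter: Loose black power adapter lying alone left of the nest: body 64 x 43 x 26 mm plus a narrow cable nose, 44 x 91 x 26 mm overall, 60 to 120 g. Origin: centre of its underside (of the 91 mm length); x across the width, y along it, z up. Nose at +y, plain flat end at y = -46 mm; full-width body y = -46 to +18 mm. Grip across the width at about y = +8 mm, leaving the plain end free to go under the toe.
- lead_face (a point): Bottom edge midpoint of the adapter's plain end (adapter y = -46 mm); axes as the adapter's.
- nest: Fixed aluminium marking nest. Base plate 150 x 100 x 12 mm (x -85 to +65, y +-50 mm); its top, the deck, is 12 mm above the table and clear in front of the pocket (x -70 to 0). Origin on the table below the middle of the pocket mouth; +x is the direction a part slides in, z up.
- pocket_mouth (a point): Point on the deck at the middle of the pocket mouth (nest x = 0, y = 0); axes as the nest's. The pocket lies between two steel cheeks, x = 0 to 52 mm, out to y = +-38 mm; it is 47 mm wide (inner faces y = +-23.5 mm), flared wider over its first 7 mm.
- toe_ball (a point): Lowest point of the sprung ball in the blue toe, at nest x = 12 mm, 24.2 mm over the deck. The toe bridges the cheeks from x = 2 to 52 mm, underside 28 mm, top 38 mm over the deck (screw heads to 42). The ball lifts 1.8 mm with a bump of a few N as the plain end passes x = 7 to 12 mm, then presses on the adapter with about 2.5 N: sliding on drags with 2 to 6 N (more if pushed down).
- end_stop: Fixed dark steel block closing the pocket, origin on the deck at nest x = 58 mm, axes as the nest's. Carries a black rubber stop pad under the toe; its free face is set anywhere from nest x = 17 to 37 mm, differently each time and unmeasured: it must be felt. The pad is sprung, giving 1 mm per 10 N. After release the adapter springs back slightly and the drag keeps it on the pad.
- coupling: White-silver turned coupling standing upright by itself behind the nest, 33 mm diameter, 46 mm tall; origin at the centre of its underside. Bystander.
- tally: Chromed round hand tally counter lying left of the adapter, 72 x 44 x 20 mm with a finger ring; origin at the centre of its underside. Bystander.
- bottle: White bottle with a blue band and red nozzle cap, standing to the far left, 51 mm diameter, 132 mm tall; origin at the centre of its underside. Bystander.
Things that resemble listed ones, but are neither listed nor needed, are in the scene too. What is shaped like the adapter but yellow is not meant.

How it is judged:
On the way, in this order (a step that is already met when the one before it is completed fails the run):
1. the adapter lies flat on the deck with its plain end in the pocket under the toe (x of lead_face in the frame of nest above 0.005 m and z of lead_face in the frame of nest between 0.01 and 0.015 m and angle between adapter's own z axis and vertical below 0.12 rad), for 0.05 s.
2. the adapter is pressed home against the end stop with 6 N or more (contact force between adapter and end_stop above 6 N), for 0.2 s.
At the end, for the whole second after the job is handed in: The adapter lies flat on the deck (tilt under 0.06 rad, underside within 2 mm of the deck), in line with the pocket within 0.1 rad, its plain end in the pocket under the toe and still against the stop pad (gap under 2 mm), at rest and released (horizontal distance between lead_face and stop_pad_c0 below 0.0065 m and x of lead_face in the frame of nest above 0.014 m and z of lead_face in the frame of nest below 0.014 m and angle between adapter's own z axis and vertical below 0.06 rad and angle between the y axis of adapter and the x axis of nest, either way round below 0.1 rad and contact force between the fingers and adapter below 0.1 N and linear speed of adapter below 0.01 m/s); the robot touches nothing.
It fails at once if the end stop is loaded with more than 15 N (contact force between adapter and end_stop above 15 N).
It fails at once if the coupling behind the nest, the tally counter or the bottle is pushed more than 20 mm (distance of any of coupling, tally, bottle from where it was at the start of the episode above 0.02 m).
It also fails if it takes over 69 s, if anything falls off the work surface, if the arm or the gripper's body presses on something with over 40 N, if the wrist force passes 120 N, or if a joint passes its speed limit or range.

### The arm

A 6-joint arm with a two-finger parallel gripper is mounted at the origin on a cart in front of the work surface, level with it; the furniture and walls round the work are solid. World frame = base frame: x ahead of the robot, y to its left, z up, the work surface at z = 0. Lengths are in m, angles in rad, forces in N, time in s.
With the tool pointing down it reaches from about 0.25 to 0.725 m from the base axis. Payload 4 kg.
Tool frame: the origin (TCP) lies between the finger pads; the fingertips stand 11 mm ahead of it and the grasp point (between the pads) lies 8 mm behind it; z points along the fingers, x is the direction in which the jaws open and shut, and the axes are right-handed (so a half turn about z gives the same grasp; the last joint's range is limited). The gripper opens to 85 mm and grips with 20 to 120 N. Pads are 22 mm wide; open, the fingers measure 114 mm over their backs; the gripper's body (76 mm by 85 mm) begins 54 mm behind the grasp point. The pads swing forward as they close: fully open they stand 13 mm farther back than shut.
Start: joints at [1.273, 0.241, 0.005, 1.335, 0, 1.571], TCP at [0.147, 0.478, 0.242] pointing down, gripper open.
Joint ranges: [-2.72, 2.72], [-1.05, 1.87], [-1.09, 1.28], [-1.99, 2.15], [-1.42, 1.44], [-3.14, 3.14]. Speed limits (rad/s): [2.79, 2.79, 3.14, 3.14, 3.14, 3.14].

### API

Orientations are given as a rotation vector (axis times angle).
In Python, from workcell import ctrl gives the robot as it stands. Calls block until the motion is done:
- ctrl.reach(position, orientation): joint-space move of the TCP to a pose.
- ctrl.servo_line(position, rotation=None, max_speed=0.15, until_force=None): straight line of the TCP; rotation=None keeps the orientation; max_speed is the mean speed in m/s. With until_force (N) it stops when the force on the tool has changed by that much, and returns True; else False.
- ctrl.set_joints(angles): joint-space move.
- ctrl.release() and ctrl.gripper_close(): open the fingers fully, or close them until they stop; the grip force is fixed at half the most.
- ctrl.dwell(seconds).
- ctrl.ik(position, orientation): joint angles nearest the present ones, or None.
- ctrl.get_state(): the state.
- ctrl.read_camera(name): name is "scene" or "top" or "wrist"; returns (picture, depth): 420x560x3 uint8, red, green, blue; 420x560 float32, m along the optical axis (not along the pixel's ray), 0 where there is no reading.
- ctrl.camera_model(name): a dict with "K" (3x3 intrinsics, pixels), "rvec" (rotation vector, rad) and "tvec" (3), from world to camera coordinates, as OpenCV has them; the wrist camera has in their place "T_tool_cam" (4x4, takes a point from camera to tool coordinates, whose origin is the TCP and whose axes are the tool frame's). Camera axes: x right, y down, z forward; pixel columns grow to the right and rows downward; lengths in m; the calibration is good to about 2 mm. A picture is of the moment at which its call begins: read the wrist's pose just before it. camera_model takes no time and is no camera call.
A pose or a line that the arm cannot do raises ctrl.IKError and nothing moves.
- ctrl.close_job(): hands the job in, once; it reports no verdict.
Trained networks look in the newest picture that a camera, given by its name, has taken for a name from the list of things; names that differ only in an ending like _2 or _b are one class to them, and where a whole thing is asked for, a point or a joint stands for the part that bears it (a point fixed in the world has none). Each returns a list of dicts, best first, with "score" (0 to 1); they miss things now and then, are a little off and sometimes report something else, mostly with a low value. They report only what shows in the picture. A call takes as long as a camera call. They do not tell look-alikes from the thing itself.
- ctrl.spot_in(camera, query): "at" ([column, row] in pixels, amid what is visible of it).
- ctrl.outline_of(camera, query): "pixels" (420x560 bool, what is visible of it) and "at" ([column, row] in pixels, amid what is visible of it).
- ctrl.spot_point(camera, query): "at" ([column, row] in pixels: a listed point, or the origin of a listed thing).
The state is a dict: "time_s": time; "joint_positions": joint angles; "joint_vel": joint speeds; "tau": joint torques, N m; "tool_pos": TCP position; "eef_rot": TCP orientation; "wrist_force": force on the tool from outside, world axes, zero at the start; "moment": the same for the moment, N m; "grip_width": finger opening in m.
Only numpy, scipy, OpenCV 4.12 (cv2) and the standard library are available. Lean on these libraries where they do the work, as an engineer would, in place of code of your own. Each camera call takes 0.05 s, during which the arm holds its last target.

## Working session

There is one attempt and no reset: what is moved stays moved. The work goes in short steps, each a Python script; the robot and the scene stay as the last script left them, time stands still between calls to the robot, and variables do not carry over. Pictures are saved under pics/ and viewed, and the job is handed in when it is done.

```bash
ls; mkdir -p pics
cat > h.py <<'E'
import numpy as np, cv2
from workcell import ctrl
from scipy.spatial.transform import Rotation as R
def save(img,n): cv2.imwrite('pics/'+n,cv2.cvtColor(img,cv2.COLOR_RGB2BGR))
def cam(name):
    m=ctrl.camera_model(name); K=np.array(m['K'])
    if 'rvec' in m:
        Rw=R.from_rotvec(np.array(m['rvec']).ravel()).as_matrix(); t=np.array(m['tvec']).ravel()
        return K,Rw.T,-Rw.T@t   # cam->world
    s=ctrl.get_state(); T=np.array(m['T_tool_cam'])
    Rt=R.from_rotvec(s['eef_rot']).as_matrix()
    return K,Rt@T[:3,:3],Rt@T[:3,3]+np.array(s['tool_pos'])
def pts(c,uv,depth=None):
    K,Rc,o=c; uv=np.atleast_2d(uv).astype(float)
    d=np.c_[(uv[:,0]-K[0,2])/K[0,0],(uv[:,1]-K[1,2])/K[1,1],np.ones(len(uv))]
    return (d*np.asarray(depth).reshape(-1,1))@Rc.T+o
def onz(c,uv,z):
    K,Rc,o=c; d=pts((K,Rc,0*o),uv,np.ones(len(np.atleast_2d(uv))))
    return o+d*((z-o[2])/d[:,2:3])
def proj(c,P):
    K,Rc,o=c; q=(np.atleast_2d(P)-o)@Rc; q=q@K.T; return q[:,:2]/q[:,2:]
E
python3 - <<'E'
from h import *
for n in ['scene','top','wrist']:
    c=cam(n); im,d=ctrl.read_camera(n); save(im,n+'0.png'); np.save(n+'0.npy',d)
    print(n,c[2],c[1][:,2])
    if n!='wrist':
      for q in ['adapter','nest','pocket_mouth','toe_ball','end_stop','coupling','tally','bottle']:
        print(q,[(np.round(r['at']),round(r['score'],2)) for r in ctrl.spot_point(n,q)])
print(ctrl.get_state())
E
```

```text
pics
scene [ 0.21908868 -0.4463504   0.46598941] [ 0.4285463   0.75909637 -0.49002119]
adapter [(array([245., 227.]), 0.83), (array([198., 270.]), 0.83)]
nest [(array([317., 280.]), 0.71)]
pocket_mouth [(array([315., 272.]), 0.63)]
toe_ball [(array([322., 257.]), 0.78), (array([386., 248.]), 0.36)]
end_stop []
coupling [(array([387., 251.]), 0.92)]
tally [(array([254., 200.]), 0.63)]
bottle [(array([266., 187.]), 0.65)]
top [0.44726409 0.21669782 0.89892109] [ 0.17381462 -0.01655767 -0.98463918]
adapter [(array([297., 293.]), 0.89), (array([259., 234.]), 0.79), (array([336., 195.]), 0.66)]
nest [(array([340., 219.]), 0.64)]
pocket_mouth []
toe_ball [(array([345., 213.]), 0.86), (array([342., 220.]), 0.61), (array([236., 227.]), 0.42)]
end_stop [(array([336., 197.]), 0.56), (array([238., 226.]), 0.55)]
coupling [(array([340., 155.]), 0.7)]
tally [(array([215., 203.]), 0.52)]
bottle [(array([206., 186.]), 0.62), (array([337., 196.]), 0.45)]
wrist [0.06613464 0.50246874 0.37419683] [ 0.30899574 -0.09490703 -0.94631617]
{'time_s': 0.95, 'joint_positions': array([ 1.27298024e+00,  2.40539111e-01,  5.01650506e-03,  1.33521744e+00,
       -3.23938682e-06,  1.57080533e+00]), 'joint_vel': array([-0.0001589 ,  0.00018539,  0.00019754,  0.00081966,  0.00095823,
       -0.00080624]), 'tau': array([-2.07254016e-05, -3.72209644e+01,  2.52694184e+01,  1.11535715e-03,
        2.04874300e-04, -8.62359890e-07]), 'tool_pos': array([0.1467176 , 0.47798993, 0.24234322]), 'eef_rot': array([-2.52641125e+00, -1.86725916e+00, -7.41214484e-05]), 'wrist_force': array([-0.99507032,  0.21131876,  0.78298069]), 'moment': array([-0.0338551 ,  0.00682648, -0.03743001]), 'grip_width': 0.08529960411595278}
```

View pics/top0.png

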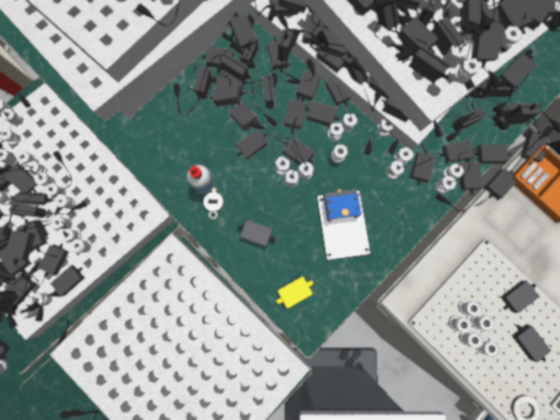

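View pics/scene0.png

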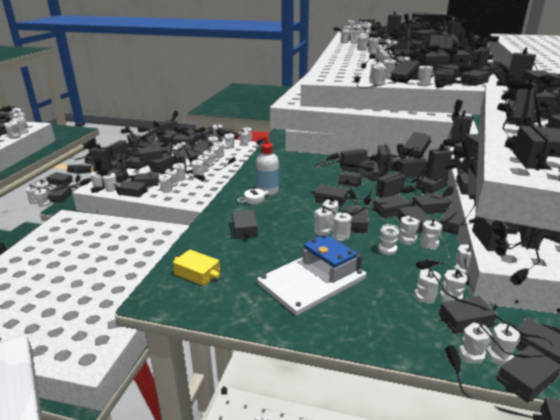

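View pics/wrist0.png

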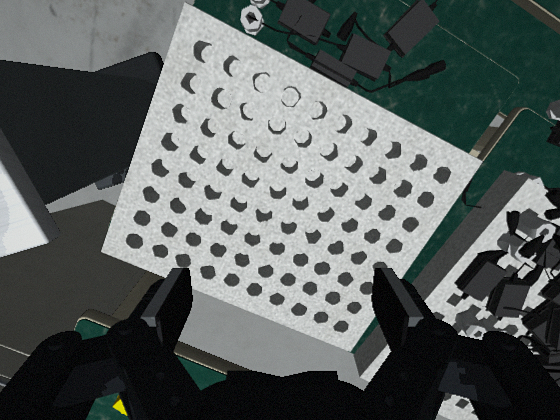

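Candidates for the adapter in the top picture:
- The lone black one at (257,233), left of the nest.
- The yellow look-alike at (296,292).
- Black bin-pile adapters at (252,145), (298,150) and (320,112).

I choose (257,233): it is loose, black and alone beside the nest (336,222). A close crop comes next.

Run:
```python
from h import *
im=cv2.imread('pics/top0.png')[170:310,190:390]
cv2.imwrite('pics/topcrop.png',cv2.resize(im,None,fx=4,fy=4,interpolation=cv2.INTER_CUBIC))
c=cam('top'); d=np.load('top0.npy')
ims,_=ctrl.read_camera('top')
for q in ['adapter','nest']:
    for r in ctrl.outline_of('top',q):
        m=r['pixels']; v,u=np.nonzero(m); dd=d[v,u]; P=pts(c,np.c_[u,v],dd)
        top=P[P[:,2]>np.percentile(P[:,2],95)-0.006]
        rect=cv2.minAreaRect(top[:,:2].astype(np.float32)*1000)
        print(q,r['at'],r['score'],m.sum(),'z',np.percentile(P[:,2],[5,50,95]).round(4),rect)
# table height check
print(pts(c,[[260,265]],[d[265,260]]),pts(c,[[345,245]],[d[245,345]]))
```

```text
adapter [293.8, 293.7] 0.75 578 z [0.0195 0.0275 0.0298] ((425.047607421875, 181.74911499023438), (71.40371704101562, 63.538814544677734), 27.1101131439209)
adapter [258.6, 231.4] 0.69 551 z [0.0184 0.0274 0.0299] ((518.0423583984375, 239.53160095214844), (135.5363311767578, 61.26674270629883), 42.20471954345703)
nest [340.3, 223.3] 0.56 2858 z [0.0107 0.0144 0.0533] ((553.7368774414062, 135.21249389648438), (75.97369384765625, 257.1639099121094), 36.11391830444336)
[[ 0.47116066  0.25363751 -0.00230178]] [[0.51755054 0.05752068 0.01360374]]
```

View pics/topcrop.png

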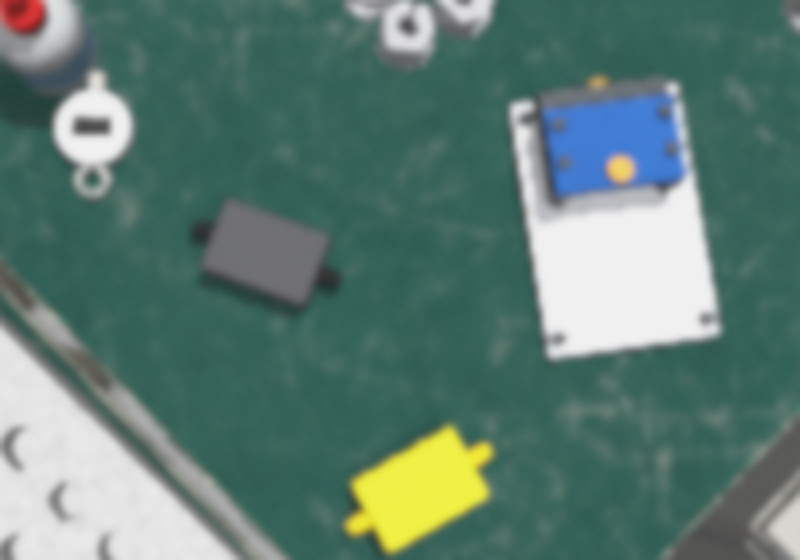

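The crop shows the black adapter at top (257,233) with dark nubs at both ends. I need the wrist view to tell the nose from the plain end. The nest's pocket opens towards the robot.

Run:
```python
from h import *
c=cam('top')
cr=np.array([[512,102],[680,82],[720,335],[548,358]])/4.+[190,170]
P=onz(c,cr-0.4,0.012); print('plate corners',P.round(4)); print([np.linalg.norm(P[i]-P[(i+1)%4]).round(4) for i in range(4)])
b=np.array([[230,198],[330,236],[302,312],[202,265]])/4.+[190,170]
print('adapter top',onz(c,b,0.026).round(4), 'nubs',onz(c,np.array([[203,232],[328,278]])/4.+[190,170],0.013))
print(ctrl.camera_model('wrist'))
```

```text
plate corners [[0.6351 0.1195 0.012 ]
 [0.6481 0.0194 0.012 ]
 [0.4988 0.0007 0.012 ]
 [0.4851 0.1004 0.012 ]]
[np.float64(0.1009), np.float64(0.1505), np.float64(0.1006), np.float64(0.1512)]
adapter top [[0.5735 0.2827 0.026 ]
 [0.552  0.2252 0.026 ]
 [0.5086 0.2406 0.026 ]
 [0.5349 0.2978 0.026 ]] nubs [[0.55536653 0.29890591 0.013     ]
 [0.52917682 0.22622059 0.013     ]]
{'K': array([[317.13433078,   0.        , 281.65480409],
       [  0.        , 317.13433078, 205.31604252],
       [  0.        ,   0.        ,   1.        ]]), 'T_tool_cam': array([[ 9.99999265e-01, -1.20858597e-03, -1.01002058e-04,
        -2.29849673e-04],
       [ 1.17634525e-03,  9.46307403e-01,  3.23266014e-01,
        -8.41946185e-02],
       [-2.95115774e-04, -3.23265895e-01,  9.46308129e-01,
        -1.31867699e-01],
       [ 0.00000000e+00,  0.00000000e+00,  0.00000000e+00,
         1.00000000e+00]])}
```

```bash
cat >> h.py <<'E'
def down(a):
    # tool z down, tool y at world yaw a
    y=np.array([np.cos(a),np.sin(a),0]); z=np.array([0,0,-1.]); x=np.cross(y,z)
    return R.from_matrix(np.c_[x,y,z]).as_rotvec()
E
python3 - <<'E'
from h import *
for a in (1.21,-1.93,0.125,0.125-np.pi): 
    for p in ([0.5425,.2616,.13],[.54,.057,.13]):
        print(a,p,ctrl.ik(p,down(a)))
ctrl.reach([0.5425,.2616,.14],down(-1.93))
c=cam('wrist'); im,d=ctrl.read_camera('wrist'); save(im,'w1.png'); np.save('w1.npy',d)
for q in ['adapter','lead_face']:
  print(q,[(np.round(r['at']),round(r['score'],2)) for r in ctrl.spot_point('wrist',q)])
print(ctrl.get_state()['time_s'])
E
```

```text
1.21 [0.5425, 0.2616, 0.13] [ 0.4493162   0.50765247  0.09983214  1.16297599  0.         -0.7606838 ]
1.21 [0.54, 0.057, 0.13] [ 0.10516612  0.39784058 -0.07626468  1.09669106  0.         -1.10483388]
-1.93 [0.5425, 0.2616, 0.13] [0.4493162  0.50765247 0.09983214 1.16297599 0.         2.3793162 ]
-1.93 [0.54, 0.057, 0.13] [ 0.10516612  0.39784058 -0.07626468  1.09669106  0.          2.03516612]
0.125 [0.5425, 0.2616, 0.13] [0.4493162  0.50765247 0.09983214 1.16297599 0.         0.3243162 ]
0.125 [0.54, 0.057, 0.13] [ 0.10516612  0.39784058 -0.07626468  1.09669106  0.         -0.01983388]
-3.016592653589793 [0.5425, 0.2616, 0.13] [ 0.4493162   0.50765247  0.09983214  1.16297599  0.         -2.81727646]
-3.016592653589793 [0.54, 0.057, 0.13] [ 0.10516612  0.39784058 -0.07626468  1.09669106  0.          3.12175878]
adapter [(array([191., 317.]), 0.78), (array([283., 199.]), 0.59)]
lead_face [(array([282., 146.]), 0.77)]
2.9417
```

View pics/w1.png

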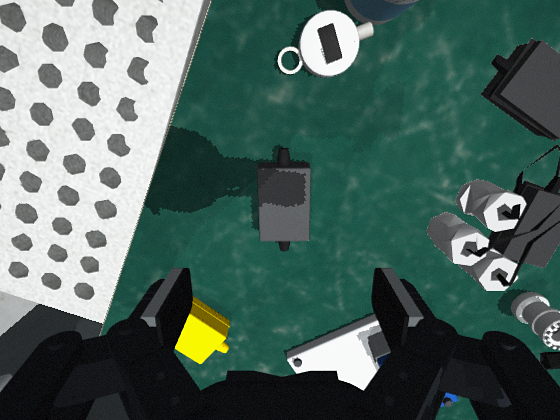

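Run:
```python
from h import *
im=cv2.imread('pics/w1.png')[130:265,220:350]
g=cv2.resize(im,None,fx=4.4,fy=4.4,interpolation=cv2.INTER_CUBIC)
cv2.imwrite('pics/w1c.png',np.clip(g*2.0,0,255).astype(np.uint8))
c=cam('wrist'); d=np.load('w1.npy')
for v in range(140,260,5):
    print(v,[ '%.3f'%pts(c,[[u,v]],[d[v,u]])[0,2] for u in (270,276,280,284,288,292,300)], pts(c,[[284,v]],[d[v,284]])[0,:2].round(3))
```

```text
140 ['0.001', '0.002', '-0.000', '0.001', '0.001', '-0.001', '-0.001'] [0.56  0.308]
145 ['0.000', '-0.000', '0.001', '-0.000', '0.001', '0.001', '-0.000'] [0.559 0.304]
150 ['0.001', '0.001', '0.017', '0.019', '0.014', '0.002', '0.000'] [0.558 0.303]
155 ['0.000', '0.001', '0.019', '0.017', '0.016', '-0.001', '0.001'] [0.557 0.299]
160 ['0.001', '0.001', '0.017', '0.019', '0.017', '0.000', '0.001'] [0.555 0.295]
165 ['0.014', '0.015', '0.019', '0.018', '0.016', '0.015', '0.017'] [0.554 0.292]
170 ['0.025', '0.026', '0.027', '0.026', '0.026', '0.026', '0.027'] [0.553 0.289]
175 ['0.026', '0.026', '0.026', '0.026', '0.026', '0.026', '0.026'] [0.551 0.285]
180 ['0.026', '0.027', '0.027', '0.026', '0.027', '0.026', '0.026'] [0.55  0.282]
185 ['0.027', '0.028', '0.027', '0.025', '0.026', '0.027', '0.027'] [0.549 0.278]
190 ['0.027', '0.027', '0.027', '0.026', '0.026', '0.026', '0.026'] [0.547 0.274]
195 ['0.026', '0.026', '0.026', '0.027', '0.026', '0.026', '0.026'] [0.546 0.27 ]
200 ['0.027', '0.026', '0.026', '0.027', '0.025', '0.025', '0.027'] [0.544 0.266]
205 ['0.027', '0.027', '0.0
[... 180 characters left out ...]
.027', '0.027', '0.027'] [0.54  0.254]
220 ['0.026', '0.027', '0.026', '0.026', '0.026', '0.027', '0.027'] [0.538 0.25 ]
225 ['0.027', '0.026', '0.027', '0.027', '0.026', '0.025', '0.026'] [0.537 0.246]
230 ['0.026', '0.026', '0.027', '0.026', '0.027', '0.026', '0.026'] [0.535 0.241]
235 ['0.025', '0.027', '0.026', '0.027', '0.027', '0.027', '0.026'] [0.533 0.237]
240 ['0.027', '0.027', '0.027', '0.026', '0.027', '0.027', '0.028'] [0.532 0.232]
245 ['0.001', '0.000', '0.017', '0.017', '0.016', '0.000', '0.001'] [0.529 0.224]
250 ['0.000', '0.000', '0.014', '0.018', '-0.001', '0.000', '0.001'] [0.527 0.219]
255 ['-0.000', '0.001', '-0.001', '-0.001', '-0.000', '0.001', '-0.001'] [0.522 0.206]
```

View pics/w1c.png

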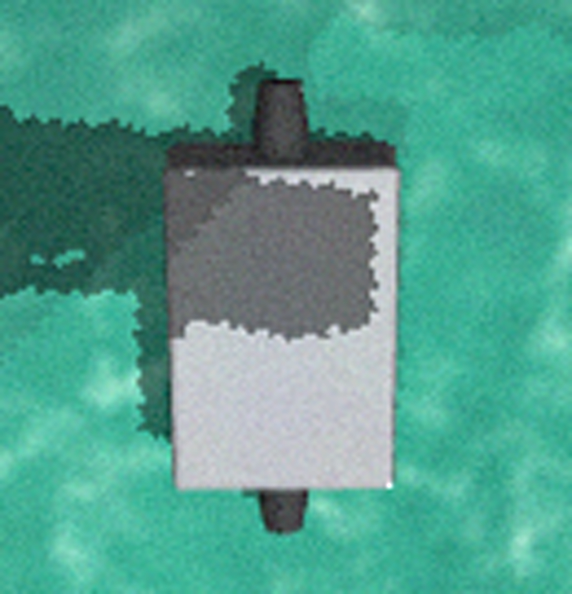

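The wrist crop shows a lone black box at about (284,205). Depth shows a nub at each end: the upper tip near (282,150), the lower near (284,250). That doesn't fit "one nose, one plain end", so I'll look at both ends from close up at a slant before grasping.

Run:
```python
from h import *
A=1.21
ctr=np.array([0.5425,0.261,0.013])
def look(a,tilt,h,name):
    # tool y yaw a, then tilt about tool x
    Rm=R.from_rotvec(down(a))*R.from_euler('x',tilt)
    T=np.array(ctrl.camera_model('wrist')['T_tool_cam'])
    Rw=Rm.as_matrix(); ax=Rw@T[:3,2]
    p=ctr-ax*h-Rw@T[:3,3]
    print(name,p,ctrl.ik(p,Rm.as_rotvec()) is not None, 'axis',ax.round(2))
    if p[2]<0.09 or ctrl.ik(p,Rm.as_rotvec()) is None: return
    ctrl.reach(p,Rm.as_rotvec())
    c=cam('wrist'); im,d=ctrl.read_camera('wrist'); save(im,name+'.png'); np.save(name+'.npy',d); np.savez(name+'_c.npz',K=c[0],R=c[1],o=c[2])
    for q in ['adapter','lead_face']:
      print(q,[(np.round(r['at']),round(r['score'],2)) for r in ctrl.spot_point('wrist',q)])
    u,v=proj(c,ctr)[0].astype(int)
    g=im[max(v-70,0):v+70,max(u-90,0):u+90]
    save(np.clip(cv2.resize(g,None,fx=4,fy=4,interpolation=cv2.INTER_CUBIC)*1.8,0,255).astype(np.uint8),name+'c.png')
look(-1.93,-0.35,0.25,'w2')
look(-1.93,0.35,0.25,'w2b')
look(1.21,0.35,0.25,'w3')
print(ctrl.get_state()['time_s'])
```

```text
w2 [0.55526645 0.29226847 0.11216747] True axis [-0.22 -0.59 -0.78]
adapter [(array([195., 293.]), 0.8), (array([282., 201.]), 0.74)]
lead_face [(array([284., 150.]), 0.86)]
w2b [0.530112   0.22502955 0.11072884] True axis [ 0.01  0.02 -1.  ]
adapter [(array([167., 364.]), 0.66)]
lead_face [(array([280., 151.]), 0.77)]
w3 [0.55516008 0.29698539 0.11048314] True axis [-0.01 -0.02 -1.  ]
adapter [(array([390.,  51.]), 0.95), (array([277., 205.]), 0.55)]
lead_face [(array([432.,  86.]), 0.59)]
7.0833
```

View pics/w2c.png

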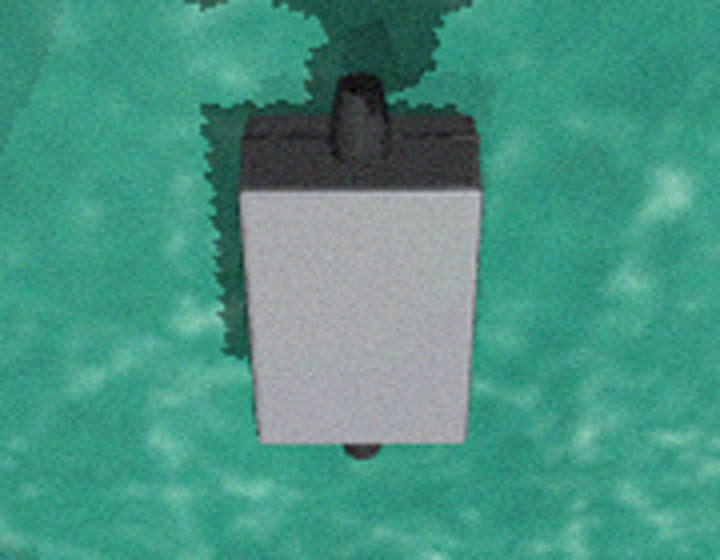

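View pics/w2bc.png

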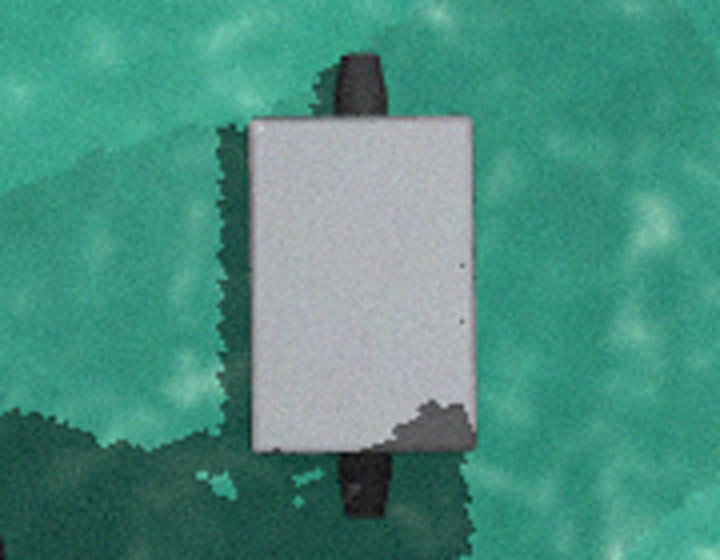

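View pics/w3c.png

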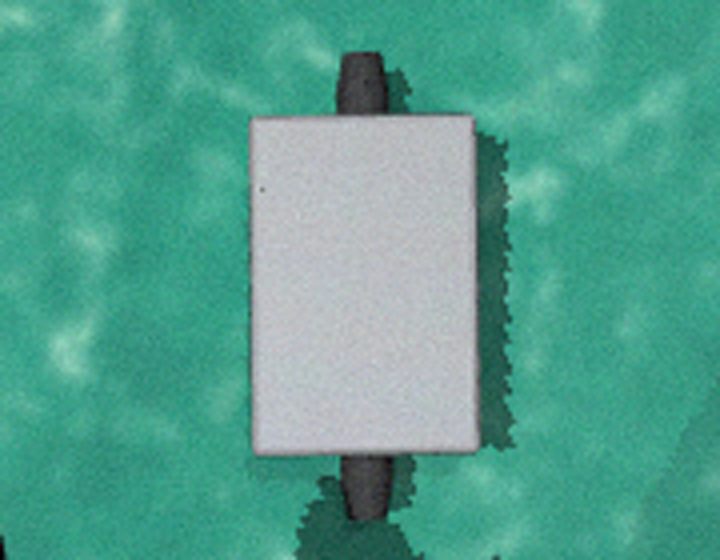

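The straight-down and slant crops confirm a 64 x 43 mm box with a tapered nub at both ends: (360,80) and (362,490) in `w2bc`. This is the only black one alone left of the nest, but by sight the two ends look alike. I'll view the other end face the same way and query `lead_face` from several cameras.

Run:
```python
from h import *
ctr=np.array([0.5425,0.261,0.013])
def look(a,tilt,h,name):
    Rm=R.from_rotvec(down(a))*R.from_euler('x',tilt)
    T=np.array(ctrl.camera_model('wrist')['T_tool_cam'])
    Rw=Rm.as_matrix(); ax=Rw@T[:3,2]
    p=ctr-ax*h-Rw@T[:3,3]
    ctrl.reach(p,Rm.as_rotvec())
    c=cam('wrist'); im,d=ctrl.read_camera('wrist'); save(im,name+'.png'); np.save(name+'.npy',d)
    for q in ['adapter','lead_face']:
      print(q,[(onz(c,r['at'],0.0)[0].round(3),np.round(r['at']),round(r['score'],2)) for r in ctrl.spot_point('wrist',q)])
    u,v=proj(c,ctr)[0].astype(int)
    g=im[max(v-70,0):v+70,max(u-90,0):u+90]
    save(np.clip(cv2.resize(g,None,fx=4,fy=4,interpolation=cv2.INTER_CUBIC)*1.8,0,255).astype(np.uint8),name+'c.png')
look(1.21,-0.35,0.25,'w4')
print('tally end tip expected (.558,.304); other (.526,.217)')
for n in ('scene','top'):
    c=cam(n); im,d=ctrl.read_camera(n)
    for q in ['adapter','lead_face']:
      print(n,q,[(onz(c,r['at'],0.0)[0].round(3),np.round(r['at']),round(r['score'],2)) for r in ctrl.spot_point(n,q)])
print(ctrl.get_state()['time_s'])
```

```text
adapter [(array([ 0.41 ,  0.171, -0.   ]), array([447.,   8.]), 0.66), (array([0.544, 0.262, 0.   ]), array([282., 195.]), 0.58)]
lead_face [(array([0.388, 0.212, 0.   ]), array([488.,  65.]), 0.8), (array([0.557, 0.305, 0.   ]), array([286., 234.]), 0.64)]
tally end tip expected (.558,.304); other (.526,.217)
scene adapter [(array([0.544, 0.268, 0.   ]), array([244., 228.]), 0.82), (array([0.583, 0.075, 0.   ]), array([314., 273.]), 0.53)]
scene lead_face [(array([0.39 , 0.215, 0.   ]), array([176., 264.]), 0.92)]
top adapter [(array([0.409, 0.177, 0.   ]), array([293., 293.]), 0.75)]
top lead_face [(array([0.563, 0.311, 0.   ]), array([236., 225.]), 0.73), (array([0.389, 0.214, 0.   ]), array([277., 301.]), 0.72)]
8.35
```

View pics/w4c.png

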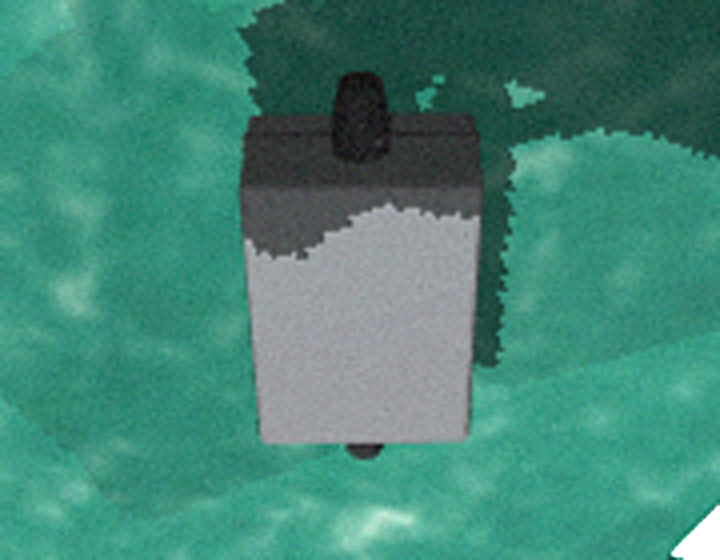

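`w4c` shows the opposite end, which looks the same. The network puts `lead_face` at the tally-side tip (about 0.557, 0.305) in every view where it attends to this part, including flipped ones. So I take the plain end (-y) as pointing towards the tally. Next I fit the adapter's pose, then look at the nest up close.

Run:
```python
from h import *
def rectfit(c,d,lo,hi,near,rad):
    v,u=np.mgrid[0:420,0:560]; m=d>0
    P=pts(c,np.c_[u[m],v[m]],d[m]); 
    P=P[(P[:,2]>lo)&(P[:,2]<hi)&(np.linalg.norm(P[:,:2]-near,axis=1)<rad)]
    return P,cv2.minAreaRect((P[:,:2]*1000).astype(np.float32))
c=cam('wrist'); print(rectfit(c,np.load('w4.npy'),.022,.032,[.5425,.261],.06)[1])
for n in('w2','w3'): pass
z=np.load('w2_c.npz'); print(rectfit((z['K'],z['R'],z['o']),np.load('w2.npy'),.022,.032,[.5425,.261],.06)[1])
z=np.load('w2b_c.npz'); print(rectfit((z['K'],z['R'],z['o']),np.load('w2b.npy'),.022,.032,[.5425,.261],.06)[1])
z=np.load('w3_c.npz'); print(rectfit((z['K'],z['R'],z['o']),np.load('w3.npy'),.022,.032,[.5425,.261],.06)[1])
ctr=np.array([0.575,0.061,0.02])
T=np.array(ctrl.camera_model('wrist')['T_tool_cam'])
def look(a,tilt,h,name):
    Rm=R.from_rotvec(down(a))*R.from_euler('x',tilt); Rw=Rm.as_matrix(); ax=Rw@T[:3,2]
    p=ctr-ax*h-Rw@T[:3,3]; print(p)
    ctrl.reach(p,Rm.as_rotvec())
    c=cam('wrist'); im,d=ctrl.read_camera('wrist'); save(im,name+'.png'); np.save(name+'.npy',d); np.savez(name+'_c.npz',K=c[0],R=c[1],o=c[2])
    for q in ['nest','pocket_mouth','toe_ball','end_stop']:
      print(q,[(onz(c,r['at'],0.012)[0].round(4),np.round(r['at']),round(r['score'],2)) for r in ctrl.spot_point('wrist',q)])
look(0.125,-0.0,0.30,'n1')
print(ctrl.get_state()['time_s'])
```

```text
((541.1451416015625, 260.74554443359375), (64.38864135742188, 43.04939651489258), 70.02190399169922)
((542.2528076171875, 261.758056640625), (64.56950378417969, 43.095401763916016), 69.68711853027344)
((542.1089477539062, 260.7388916015625), (63.95790100097656, 42.64186477661133), 69.39046478271484)
((542.396240234375, 260.8468017578125), (64.05030822753906, 42.969581604003906), 69.36524200439453)
[0.56161563 0.05867013 0.17191455]
nest [(array([0.5716, 0.0595, 0.012 ]), array([281., 200.]), 0.93)]
pocket_mouth [(array([0.578 , 0.0635, 0.012 ]), array([284., 207.]), 0.86)]
toe_ball [(array([0.5978, 0.0623, 0.012 ]), array([280., 226.]), 0.58)]
end_stop [(array([0.6321, 0.067 , 0.012 ]), array([280., 257.]), 0.75)]
9.4583
```

View pics/n1.png

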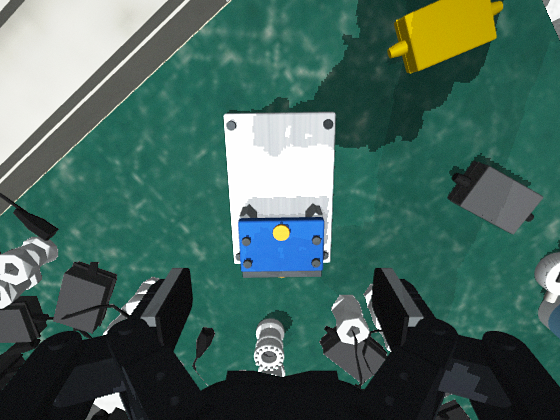

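`n1` shows the nest plate from (225,115) to (335,265), with the blue toe at about (281,245) and its yellow plug at (281,232). The mouth faces image-up, towards the robot, and the deck is clear. Now I'll fit the plate and toe from depth.

Run:
```python
from h import *
z=np.load('n1_c.npz'); c=(z['K'],z['R'],z['o']); d=np.load('n1.npy')
v,u=np.mgrid[0:420,0:560]; m=d>0
P=pts(c,np.c_[u[m],v[m]],d[m]); near=np.linalg.norm(P[:,:2]-[.567,.06],axis=1)<.1
for lo,hi in((.007,.017),(.045,.053),(.03,.044)):
    Q=P[near&(P[:,2]>lo)&(P[:,2]<hi)]; print(len(Q),np.median(Q[:,2]),cv2.minAreaRect((Q[:,:2]*1000).astype(np.float32)))
im=cv2.imread('pics/n1.png'); hsv=cv2.cvtColor(im,cv2.COLOR_BGR2HSV)
b=cv2.inRange(hsv,(105,120,60),(125,255,255)); vv,uu=np.nonzero(b[200:300,220:340]); 
Q=onz(c,np.c_[uu+220,vv+200],.05); print('blue',cv2.minAreaRect((Q[:,:2]*1000).astype(np.float32)))
q=P[near&(P[:,2]>.007)&(P[:,2]<.017)]
# side edges of plate: rotate by -0.125, print percentiles by slices in nest frame guess
a=.125; O=np.array([.5767,.0613]); X=(q[:,:2]-O)@np.array([[np.cos(a),-np.sin(a)],[np.sin(a),np.cos(a)]])
for x0 in np.arange(-.08,.02,.01):
    s=X[(X[:,0]>x0)&(X[:,0]<x0+.01)]; print(round(x0+.005,3),(np.percentile(s[:,1],[0.5,99.5])*1000).round(1))
print('xmin',np.percentile(X[np.abs(X[:,1])<.04][:,0],[0,.5]))
im2=im[190:290,200:360]; cv2.imwrite('pics/n1c.png',cv2.resize(im2,None,fx=5,fy=5,interpolation=cv2.INTER_CUBIC))
```

```text
11434 0.012328070875284564 ((565.2033081054688, 58.400177001953125), (149.8610382080078, 100.18881225585938), 8.018489837646484)
3998 0.050258960103184036 ((601.426025390625, 63.51369094848633), (50.274959564208984, 75.10237121582031), 8.09830093383789)
717 0.040183558153683796 ((608.8285522460938, 64.80166625976562), (70.40108489990234, 74.97789764404297), 7.898819446563721)
blue ((600.2311401367188, 63.67695617675781), (52.14470672607422, 74.36095428466797), 8.203895568847656)
-0.075 [-51.6  46.7]
-0.065 [-51.5  47.3]
-0.055 [-51.2  46.8]
-0.045 [-51.1  47.4]
-0.035 [-51.2  47.8]
-0.025 [-50.8  47.5]
-0.015 [-50.4  48. ]
-0.005 [-50.7  47.6]
0.005 [-50.6  48.1]
0.015 [-50.3  49. ]
xmin [-0.08723553 -0.08640539]
```

View pics/n1c.png

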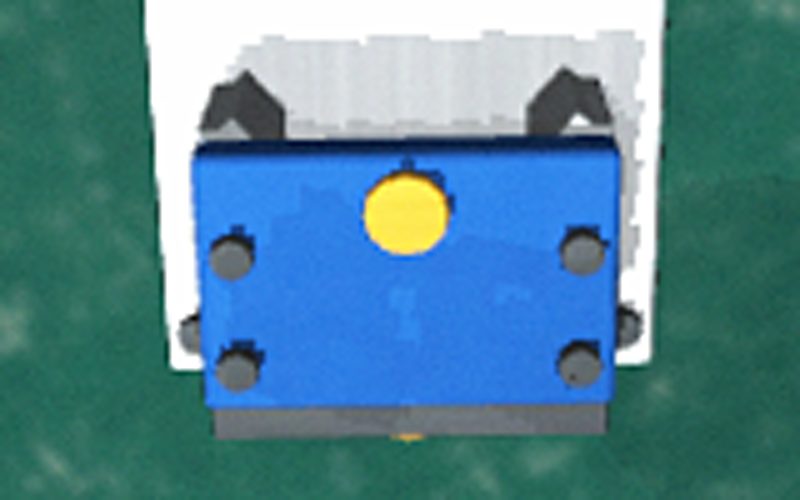

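Nest fit from the plate and the toe agree: origin (0.5748, 0.0597), yaw 0.1405, deck z 0.0123, with sizes 150x100 and 50x75 as listed. Adapter: origin (0.5420, 0.2610), long axis at 1.215 rad, 64x43. Grasping now.

```bash
cat >> h.py <<'E'
NO=np.array([.5748,.0597]); NY=.1405
def nest(x,y=0.): c,s=np.cos(NY),np.sin(NY); return NO+[c*x-s*y,s*x+c*y]
def fn():
    f=np.array(ctrl.get_state()['wrist_force']); c,s=np.cos(NY),np.sin(NY)
    return np.array([c*f[0]+s*f[1],-s*f[0]+c*f[1],f[2]])
E
python3 - <<'E'
from h import *
a=1.215; g=np.array([.5420,.2610])-.008*np.array([np.cos(a),np.sin(a)])
ctrl.reach([*g,.09],down(a))
f0=ctrl.get_state()['wrist_force']
print(ctrl.servo_line([*g,.015],until_force=8,max_speed=.1), ctrl.get_state()['tool_pos'])
ctrl.gripper_close(); s=ctrl.get_state(); print(s['grip_width'],s['tool_pos'],s['wrist_force']-f0)
ctrl.servo_line([*g,.09],max_speed=.15)
s=ctrl.get_state(); print(s['grip_width'],s['wrist_force']-f0,s['time_s'])
c=cam('wrist'); im,d=ctrl.read_camera('wrist'); save(im,'g1.png')
c=cam('scene'); im,d=ctrl.read_camera('scene'); u,v=proj(c,[*g,.07])[0].astype(int); save(cv2.resize(im[v-90:v+60,u-100:u+100],None,fx=4,fy=4),'g1s.png')
E
```

```text
False [0.53986487 0.25360052 0.01568098]
0.04218946012751863 [0.53986646 0.25385418 0.01588449] [ 0.40022884 -0.78646278  3.04753472]
0.04266030788207351 [ 0.13231691 -0.24973711 -1.7554096 ] 12.3333
```

View pics/g1.png

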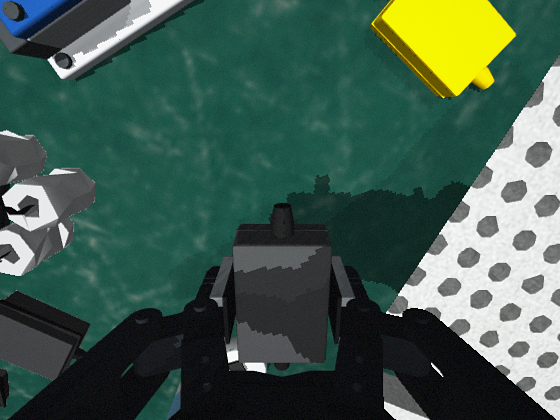

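View pics/g1s.png

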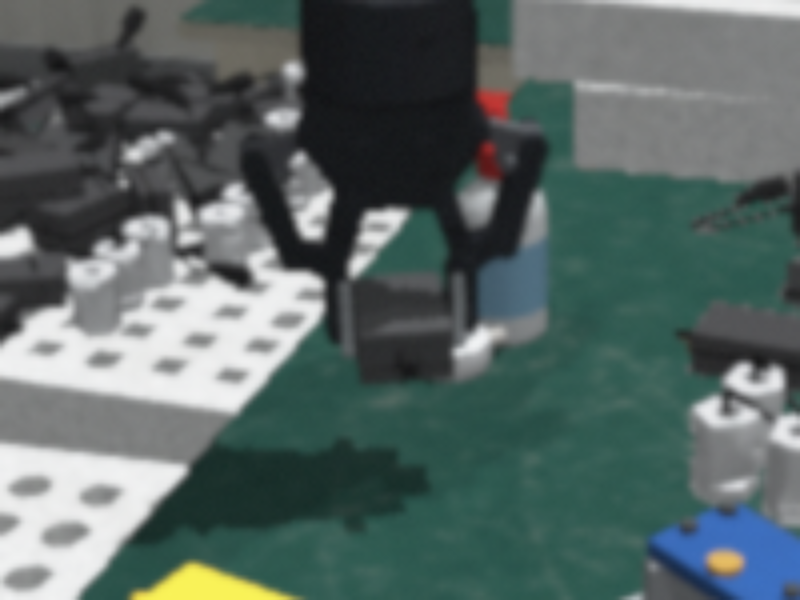

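`g1`/`g1s`: the adapter is held between the pads at image (282,290), width 42.7 mm, looking level. Its robot-side nub is at (283,215). I'll measure its pose in the tool frame.

Run:
```python
from h import *
im,d=ctrl.read_camera('wrist'); m=ctrl.camera_model('wrist'); T=np.array(m['T_tool_cam'])
v,u=np.mgrid[205:365,236:328]; dd=d[v,u]; P=pts((np.array(m['K']),T[:3,:3],T[:3,3]),np.c_[u.ravel(),v.ravel()],dd.ravel()); 
P=P[dd.ravel()>0]; 
Q=P[(P[:,2]>-.02)&(P[:,2]<-.003)&(np.abs(P[:,0])<.019)]
Q=Q[np.abs(Q[:,2]-np.median(Q[:,2]))<.003]
co,*_=np.linalg.lstsq(np.c_[Q[:,:2],np.ones(len(Q))],Q[:,2],rcond=None); print('plane z=ax+by+c',co, 'n',len(Q),'y',np.percentile(Q[:,1],[.2,99.8]),'x',np.percentile(P[:,0],[1,99]))
N=P[(np.abs(P[:,0])<.004)&(P[:,2]<.012)]; print('nub tip y',N[:,1].min())
r=cv2.minAreaRect((Q[:,:2]*1000).astype(np.float32)); print(r)
print(ctrl.get_state()['tool_pos'])
```

```text
plane z=ax+by+c [-0.00147746 -0.00344114 -0.01033297] n 10061 y [-0.02445793  0.03909912] x [-0.03074758  0.03262275]
nub tip y -0.038141906063017164
((-0.0047245025634765625, 7.685297012329102), (37.98978042602539, 64.80229949951172), 0.01592506468296051)
[0.53807498 0.25296185 0.08826286]
```

Run:
```python
from h import *
x=-.065
ctrl.reach([*nest(x),.09],down(NY))
s=ctrl.get_state(); p=np.array(s['tool_pos']); print('err',(p-[*nest(x),.09]).round(4), fn(), s['time_s'])
ctrl.servo_line([*nest(x),.040],max_speed=.1)
ctrl.dwell(.2); print(fn())
print(ctrl.servo_line([*nest(x),.0265],max_speed=.03,until_force=3))
s=ctrl.get_state(); print(s['tool_pos'],fn(),s['time_s'],s['moment'])
im,d=ctrl.read_camera('wrist'); save(im,'p1.png')
m=ctrl.camera_model('wrist'); im2,_=ctrl.read_camera('top'); c=cam('top'); u,v=proj(c,[*nest(-.03),.02])[0].astype(int); save(cv2.resize(im2[v-50:v+50,u-60:u+60],None,fx=5,fy=5),'p1t.png')
```

```text
err [ 0.0004  0.0004 -0.0001] [-0.25934223  0.30714239 -0.84358552] 13.3167
[-0.46461565 -0.17781202  0.1907989 ]
True
[0.51044563 0.05051169 0.02787598] [-0.90325057  0.116522    3.22870524] 14.6 [-0.04273374  0.0766892  -0.02215907]
```

View pics/p1.png

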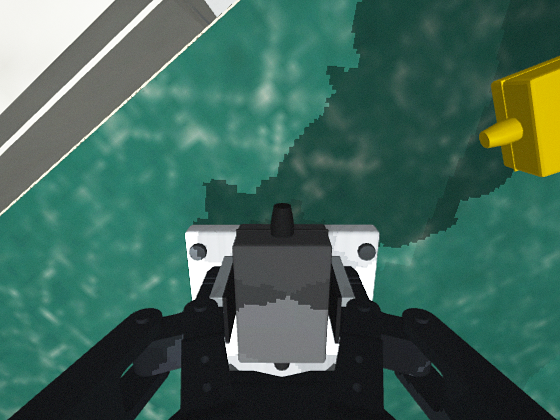

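View pics/p1t.png

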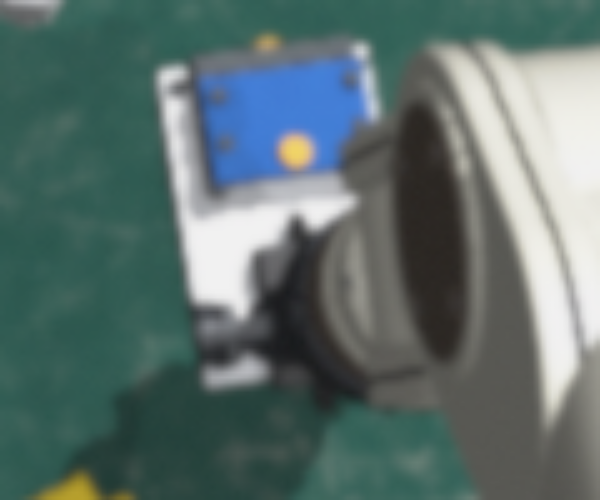

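Contact came at z = 0.0279 as predicted. `p1` shows the adapter centred at column 282, between the plate screws at columns 198 and 367. Next: slide in, log forces through the ball, then go slowly to the stop.

```bash
cat >> h.py <<'E'
def nx():
    p=np.array(ctrl.get_state()['tool_pos']); c,s=np.cos(NY),np.sin(NY); q=p[:2]-NO
    return np.array([c*q[0]+s*q[1],-s*q[0]+c*q[1],p[2]])
L=.0534
E
python3 - <<'E'
from h import *
z=.0280
ctrl.servo_line([*nest(-.065),z],max_speed=.02); ctrl.dwell(.1); print('lift',nx(),fn())
for x in (-.004,.001,.005,):
    r=ctrl.servo_line([*nest(x-L),z],max_speed=.03,until_force=8); print('lead',((nx()[0]+L)*1e3).round(2),nx().round(4),fn().round(2),r)
    if r: break
else:
  for x in np.arange(.0065,.0151,.0015):
    r=ctrl.servo_line([*nest(x-L),z],max_speed=.015,until_force=8); print('lead',((nx()[0]+L)*1e3).round(2),nx().round(4),fn().round(2),r)
    if r: break
print(ctrl.get_state()['time_s'])
E
```

```text
lift [-6.49284467e-02 -4.12370003e-05  2.78934813e-02] [-0.0971024  -0.22454423  1.13672511]
lead -10.21 [-0.0636 -0.      0.0279] [ 0.25 -0.27  2.65] True
15.2583
```

Run:
```python
from h import *
z=.0282
for x in (-.007,-.004,-.001,.002,.005):
    r=ctrl.servo_line([*nest(x-L),z],max_speed=.015,until_force=12); print('lead',((nx()[0]+L)*1e3).round(2),nx().round(4),fn().round(2),r,ctrl.get_state()['time_s'])
    if r: break
```

```text
lead -7.98 [-0.0614  0.      0.028 ] [-2.92  0.43  4.18] False 15.6917
lead -3.84 [-0.0572  0.      0.028 ] [-1.01 -0.45  2.02] False 16.0417
lead -0.48 [-0.0539  0.      0.0281] [ 0.04  0.01 -0.3 ] False 16.3917
lead 2.45 [-0.051   0.      0.0281] [ 0.58 -0.21  0.02] False 16.7417
lead 5.33 [-0.0481 -0.      0.0281] [-0.18 -0.3  -0.03] False 17.0917
```

Run:
```python
from h import *
z=.0282
for x in np.arange(.006,.0151,.001):
    r=ctrl.servo_line([*nest(x-L),z],max_speed=.01,until_force=10); print('lead',((nx()[0]+L)*1e3).round(2),nx()[1:].round(4),fn().round(2),r,ctrl.get_state()['time_s'])
    if r: break
```

```text
lead 6.06 [0.     0.0282] [-0.92 -0.49 -1.41] False 17.3417
lead 7.11 [-0.      0.0282] [-1.05  0.57 -0.32] False 17.5917
lead 8.14 [-0.      0.0282] [0.01 0.39 0.58] False 17.8417
lead 8.96 [0.     0.0282] [ 0.37 -0.64 -0.02] False 18.0917
lead 9.37 [0.     0.0281] [-2.81 -0.07  2.26] False 18.3417
lead 9.67 [0.     0.0281] [-5.12  0.72  3.32] False 18.5917
lead 9.86 [0.     0.0281] [-7.18 -1.08  5.26] False 18.8417
lead 9.96 [0.    0.028] [-9.62  0.64  8.37] False 19.0917
lead 10.74 [0.     0.0281] [-9.77  0.21  8.6 ] False 19.3417
lead 12.79 [0.     0.0281] [-6.73  0.15  5.84] False 19.5917
```

The ball bump came at lead x of about 9.5–10.5 mm, as listed. That confirms a full-height plain end leads, since the visible nub alone would pass under the ball. Now a slow feel for the stop.

Run:
```python
from h import *
z=.0284
for x in np.arange(.0145,.042,.001):
    r=ctrl.servo_line([*nest(x-L),z],max_speed=.01,until_force=5); f=fn(); print('cmd',round(x*1e3,1),'lead',((nx()[0]+L)*1e3).round(2),nx()[1:].round(4),f.round(2),r,ctrl.get_state()['time_s'])
    if r or f[0]<-9: break
```

```text
cmd 14.5 lead 12.93 [0.     0.0282] [-6.31  0.34  3.85] False 19.8417
cmd 15.5 lead 14.06 [0.     0.0281] [-5.41 -0.2   2.68] False 20.0917
cmd 16.5 lead 15.23 [0.     0.0282] [-5.12  0.57  2.72] False 20.3417
cmd 17.5 lead 16.23 [0.     0.0281] [-4.25  0.14  3.71] False 20.5917
cmd 18.5 lead 17.31 [-0.      0.0281] [-4.99 -0.05  2.33] False 20.8417
cmd 19.5 lead 18.34 [0.     0.0281] [-5.13  0.6   3.32] False 21.0917
cmd 20.5 lead 19.47 [0.     0.0281] [-4.59  0.21  2.91] False 21.3417
cmd 21.5 lead 20.76 [0.     0.0281] [-5.18 -0.61  1.68] False 21.5917
cmd 22.5 lead 22.48 [0.     0.0282] [-2.8  -0.44  0.05] False 21.8417
cmd 23.5 lead 23.8 [0.     0.0282] [-3.28 -0.17 -2.28] False 22.0917
cmd 24.5 lead 24.85 [0.     0.0283] [-1.94 -0.29 -2.25] False 22.3417
cmd 25.5 lead 25.76 [0.     0.0283] [-1.76  0.55 -3.19] False 22.5917
cmd 26.5 lead 26.68 [0.     0.0283] [-1.45 -0.33 -3.92] False 22.8417
cmd 27.5 lead 27.64 [0.     0.0284] [-0.91 -0.12 -3.01] False 23.0917
cmd 28.5 lead 28.71 [-0.      0.0284] [-0.81  0.16 -3.49] False 23.3417
cmd 29.5 lead 29.73 [-0.      0.0284] [-0.8  -0.03 -2.87] False 23.5917
cmd 30.5 lead 30.71 [0.     0.0284] [-1.77  0.02 -3.72] False 23.8417
cmd 31.5 lead 31.64 [0.     0.0284] [-0.96 -0.37 -4.33] False 24.0917
cmd 32.5 lead 32.63 [0.     0.0284] [-1.98  0.53 -3.72] False 24.3417
cmd 33.5 lead 33.6 [0.     0.0284] [-0.48  0.29 -3.08] False 24.5917
cmd 34.5 lead 34.65 [-0.      0.0284] [-0.56 -0.36 -3.87] False 24.8417
cmd 35.5 lead 35.72 [0.     0.0285] [-1.47  0.21 -3.46] False 25.0917
cmd 36.5 lead 36.11 [-0.      0.0283] [-2.85  0.17 -2.82] False 25.3417
cmd 37.5 lead 36.36 [0.     0.0283] [-5.15  0.44 -1.25] False 25.5917
cmd 38.5 lead 36.54 [0.     0.0282] [-6.61  0.73  0.84] False 25.8417
cmd 39.5 lead 36.67 [0.     0.0282] [-8.79  0.64  3.38] False 26.0917
cmd 40.5 lead 36.83 [0.0001 0.0282] [-10.89  -0.54   4.21] False 26.3417
```

Stop felt: contact at lead x of about 35.9 mm, force rising to 10.9 N with about 2 N of drag included. I'll bring it up in small steps to about 12 N total and hold.

Run:
```python
from h import *
def av(n=6):
    F=[]
    for _ in range(n): F.append(fn()); ctrl.dwell(.03)
    return np.mean(F,0)
z=.0284; x=.0405
f=av(); print(f.round(2))
while -f[0]<11.8 and x<.0425:
    x+=.0004; ctrl.servo_line([*nest(x-L),z],max_speed=.005,until_force=3); f=av(); print(round(x,4),((nx()[0]+L)*1e3).round(2),f.round(2))
ctrl.dwell(.4); print(av().round(2),ctrl.get_state()['time_s'])
```

```text
[-11.23   0.26   4.44]
0.0409 36.84 [-11.88   0.18   5.14]
[-12.39   0.2    4.95] 27.5917
```

Run:
```python
from h import *
def av(n=6):
    F=[]
    for _ in range(n): F.append(fn()); ctrl.dwell(.03)
    return np.mean(F,0)
z=.0284; x=.0414
ctrl.servo_line([*nest(x-L),z],max_speed=.005,until_force=3); ctrl.dwell(.3); f=av(); print('press',f.round(2),((nx()[0]+L)*1e3).round(2))
while -f[0]>3 and x>.034:
    x-=.0007; ctrl.servo_line([*nest(x-L),z],max_speed=.01); f=av(4); print(round(x,4),((nx()[0]+L)*1e3).round(2),nx()[2].round(5),f.round(2))
print(ctrl.get_state()['time_s'])
```

```text
press [-13.41   0.08   5.9 ] 36.88
0.0407 36.87 0.02817 [-11.66  -0.14   4.14]
0.04 36.84 0.02819 [-9.65  0.11  2.95]
0.0393 36.77 0.02822 [-8.25  0.39  1.7 ]
0.0386 36.66 0.02826 [-7.35  0.22  0.67]
0.0379 36.49 0.02826 [-5.81 -0.05 -0.27]
0.0372 36.4 0.02823 [-5.05  0.2  -0.81]
0.0365 36.37 0.0283 [-4.59  0.2  -1.78]
0.0358 36.21 0.02846 [-2.33  0.23 -3.63]
31.4083
```

Run:
```python
from h import *
x=.0358
ctrl.servo_line([*nest(x-L),.0279],max_speed=.01); ctrl.dwell(.1); print(fn(),nx(),(nx()[0]+L)*1e3)
ctrl.release(); s=ctrl.get_state(); print(s['grip_width'],fn(),s['time_s'])
q=nx(); print(q)
im,d=ctrl.read_camera('wrist'); save(im,'r1.png')
m=ctrl.camera_model('wrist'); 
ctrl.servo_line([*nest(x-L),.12],max_speed=.08)
# back to the nest viewpoint, offset to look under from robot side
c=cam('wrist'); im,d=ctrl.read_camera('wrist'); save(im,'r2.png'); np.save('r2.npy',d); np.savez('r2_c.npz',K=c[0],R=c[1],o=c[2])
v,u=np.mgrid[0:420,0:560]; mm=d>0
P=pts(c,np.c_[u[mm],v[mm]],d[mm]); X=(P[:,:2]-NO)@np.array([[np.cos(NY),-np.sin(NY)],[np.sin(NY),np.cos(NY)]])
k=(X[:,0]>-.075)&(X[:,0]<-.0)&(np.abs(X[:,1])<.03)&(P[:,2]>.034)&(P[:,2]<.044)
Q=np.c_[X,P[:,2]][k]; print(len(Q),Q.min(0),Q.max(0),np.median(Q[:,2])); co=np.linalg.lstsq(np.c_[Q[:,:2],np.ones(len(Q))],Q[:,2],rcond=None)[0]; print('tilt',co, cv2.minAreaRect((Q[:,:2]*1000).astype(np.float32)))
k=(X[:,0]<-.045)&(np.abs(X[:,1])<.004)&(P[:,2]>.022)&(P[:,2]<.035)
print('nose tip x',X[k][:,0].min() if k.any() else None, fn(), ctrl.get_state()['time_s'])
```

```text
[-1.7038307  -0.72069148 -1.5830848 ] [-1.72309956e-02  1.29576374e-05  2.81707078e-02] 36.169004379603216
0.08532141039096768 [-0.47903801  0.41551071  0.06318477] 32.2583
[-1.72712572e-02 -1.64077619e-05  2.81164690e-02]
3354 [-0.04268486 -0.02989052  0.03403929] [-2.00803872e-05  2.97954738e-02  4.06269680e-02] 0.038286874392135545
tilt [9.67960019e-03 9.66679861e-05 3.84396991e-02] ((-21.353351593017578, -0.04631233215332031), (59.686012268066406, 42.66307067871094), 89.99664306640625)
nose tip x -0.055901356500056634 [ 0.67674367 -0.73125738 -0.11652389] 33.6583
```

View pics/r2.png

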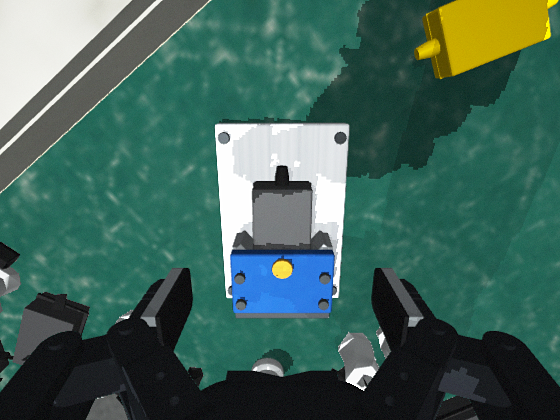

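`r2`: the adapter lies square under the toe, body at (282,215), nose at (282,172), fingers clear. I'll check with like-for-like percentiles whether it moved back on release.

Run:
```python
from h import *
z=np.load('r2_c.npz'); c=(z['K'],z['R'],z['o']); d=np.load('r2.npy')
v,u=np.mgrid[0:420,0:560]; mm=d>0
P=pts(c,np.c_[u[mm],v[mm]],d[mm]); X=(P[:,:2]-NO)@np.array([[np.cos(NY),-np.sin(NY)],[np.sin(NY),np.cos(NY)]])
k=(X[:,0]>-.075)&(X[:,0]<-.005)&(np.abs(X[:,1])<.019)
Q=np.c_[X,P[:,2]][k]; Q=Q[np.abs(Q[:,2]-.0383)<.003]
print('back edge',np.percentile(Q[:,0],[0,.2,1]),'tilt',np.linalg.lstsq(np.c_[Q[:,:2],np.ones(len(Q))],Q[:,2],rcond=None)[0])
p=ctrl.get_state()['tool_pos']
# closer look at held-height comparable distance
ctrl.reach([*nest(-.0172),.0885],down(NY)); 
im,d=ctrl.read_camera('wrist'); m=ctrl.camera_model('wrist'); c=cam('wrist'); save(im,'r3.png')
P=pts(c,np.c_[u[d>0],v[d>0]],d[d>0]); X=(P[:,:2]-NO)@np.array([[np.cos(NY),-np.sin(NY)],[np.sin(NY),np.cos(NY)]])
k=(X[:,0]>-.075)&(X[:,0]<-.005)&(np.abs(X[:,1])<.019); Q=np.c_[X,P[:,2]][k]; Q=Q[np.abs(Q[:,2]-np.median(Q[Q[:,2]>.03][:,2]))<.003]
print('back edge',np.percentile(Q[:,0],[0,.2,1]),'z',np.median(Q[:,2]),'tilt',np.linalg.lstsq(np.c_[Q[:,:2],np.ones(len(Q))],Q[:,2],rcond=None)[0])
k=(X[:,0]<-.045)&(np.abs(X[:,1])<.004)&(P[:,2]>.022)&(P[:,2]<.035); print('nose',X[k][:,0].min())
# yaw: side edges of body
xs=np.arange(-.038,-.006,.004); e=[np.percentile(Q2:=np.c_[X,P[:,2]][(np.abs(X[:,0]-x)<.002)&(np.abs(X[:,1])<.028)&(P[:,2]>.034)&(P[:,2]<.042)][:,1],[1,99]).mean() for x in xs]
print('yaw',np.polyfit(xs,e,1)); print(ctrl.get_state()['time_s'])
```

```text
back edge [-0.0424242  -0.04235325 -0.04214657] tilt [ 0.00875873 -0.00012553  0.03848699]
back edge [-0.03141986 -0.03125927 -0.03094888] z 0.15629966738396217 tilt [-1.1351689   0.00411431  0.12242505]
nose -0.05439786460802333
yaw [-0.00479078 -0.00018737]
33.9667
```

View pics/r3.png

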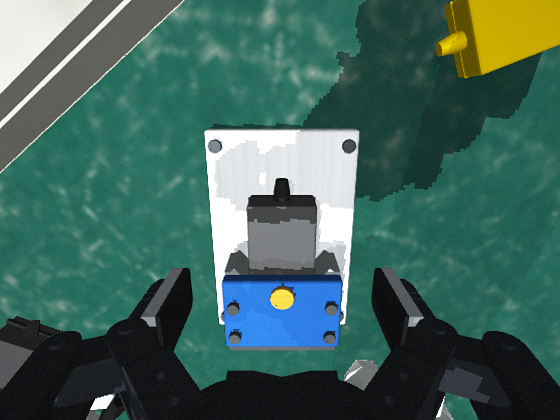

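Run:
```python
from h import *
im,d=ctrl.read_camera('wrist'); c=cam('wrist'); v,u=np.mgrid[0:420,0:560]
P=pts(c,np.c_[u[d>0],v[d>0]],d[d>0]); X=(P[:,:2]-NO)@np.array([[np.cos(NY),-np.sin(NY)],[np.sin(NY),np.cos(NY)]])
k=(X[:,0]>-.075)&(X[:,0]<-.008)&(np.abs(X[:,1])<.019)&(np.abs(P[:,2]-.0383)<.003); Q=np.c_[X,P[:,2]][k]
print('back edge',np.percentile(Q[:,0],[0,.2,1]),'z',np.median(Q[:,2]),'tilt',np.linalg.lstsq(np.c_[Q[:,:2],np.ones(len(Q))],Q[:,2],rcond=None)[0])
ctrl.servo_line([*nest(-.03),.16]); ctrl.dwell(.3)
for n,z in (('coupling',.0),('tally',.0),('bottle',0.)):
    cc=cam('top'); 
    if n=='coupling': ctrl.read_camera('top')
    print(n,[(np.round(r['at']),round(r['score'],2)) for r in ctrl.spot_point('top',n)][:2])
print(fn(),ctrl.get_state()['time_s'])
ctrl.close_job()
```

```text
back edge [-0.04158787 -0.04123161 -0.04111457] z 0.03923803643468268 tilt [ 0.01865992 -0.0006728   0.0396529 ]
coupling [(array([339., 155.]), 0.53)]
tally [(array([217., 204.]), 0.72)]
bottle [(array([204., 182.]), 0.58)]
[-0.40547671  0.06822556 -1.42933875] 35.15
the job is handed in; nothing more can be done
```

The black adapter is in the nest against the end stop, released, and the job is handed in at 35 s of the allowed 69 s. No verdict is reported.

**What I did:** I gripped the adapter across its width, set it on the deck and slid it in. The spring-ball bump came at about 10 mm, and I felt the stop at about 36 mm. I pressed with 12 to 13.4 N at the wrist for over half a second. Less the sliding drag, that is an estimated 9 to 11 N on the stop. I then eased off to about 2 N before opening the fingers.

**Last checks:**
- **Position:** the back edge of the body is at about nest x = -41 to -42 mm. It was -41.7 mm while held, so it is still on the pad within about 1 mm, which is the measurement error.
- **Lying flat and in line:** its top is 26 to 27 mm above the deck. Fitted tilt is 0.01 to 0.02 rad and yaw 0.005 rad.
- **Bystanders:** the coupling, tally and bottle appear within a few pixels of where they were.
- **Robot:** lifted clear of everything.

**What disagreed:**
- **Plain end:** the adapter shows a nub at both ends, not one plain end. I chose the leading end from the network's `lead_face` reports, and the ball bump came where a full-height plain end would give it.
- **Early force trigger:** one force stop triggered early at the start of the slide, a transient from lightly touching the deck. I continued with smaller steps.
- **Not measured directly:** neither the force on the stop nor the gap to the pad was measured directly. Both are inferred from the wrist force and the travel.

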